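# Empty the stand-off hopper into a bin and hold its flap

## Task

Put the empty grey bin under the hopper's outlet, standing on the bench with its grip tab still out in front. Then press the hopper's lever down against its spring until the flap is 60 degrees open, so that all four ceramic stand-offs slide into the bin and none lands on the bench, and finish while still holding the lever there, because the flap springs shut if let go. Leave the multimeter, screwdriver, tape roll and carton where they are.

Things in the scene. Friction and masses are not known exactly. Their poses are not given: they have to be found in the camera images.
- hopper: Grey sheet-steel bench hopper, 275 mm high, bolted down on a rear column. Origin on the bench straight below the outlet's middle; z up, -x is its open front (towards the robot), +y its lever side. The chute spans y -47 to 47 mm and x -45 to 138 mm, above z = 150 mm; the space below is open back to the foot and column, which begin at x = 128 mm.
- outlet (a point): Middle of the hopper's square outlet (84 x 84 mm), 150 mm above the bench; axes as the hopper. The shut flap closes it from below and the four stand-offs stand on it.
- flap (a joint): Opening of the flap under the outlet, rad: 0 shut, 1.047 = 60 degrees, stop at 1.5. Hinged along the outlet's back edge, its front edge (85 mm from the axle) swings down, to 75 mm above the bench at 60 degrees; pieces slide off it forward and roll on until a bin wall stops them. A spring shuts it: about 1 N at the lever's grip at first, 5 N at 60 degrees.
- flap_hinge (a point): Point on the flap's axle, 44 mm behind the middle of the outlet, 147 mm above the bench; turns with the flap.
- lever: Steel hand lever and the flap, one piece on the axle; origin on the axle. The lever is outside the hopper's +y side. With the flap shut it points forward and 35 degrees upward, with the flap 60 degrees open forward and 25 degrees downward. A round plate behind its hub has a mark every 10 degrees of opening, long ones at 0, 30, 60 and 90; the lever lies along the mark of its angle.
- lever_grip (a point): Middle of the lever's black round grip bar: 16 mm diameter, about 65 mm long, along the hopper's y axis, 160 mm from the axle, 122 mm to the +y side of the hopper's middle plane. It is 239 mm above the bench with the flap shut, 79 mm at 60 degrees. A gripper closed across it from above lets it turn between the pads.
- bin: Empty grey plastic shelf bin, 240 long (x) x 116 wide (y) x 65 mm high, walls and floor 4 mm, about 0.2 kg, loose. Origin under the middle of its floor; z up, -x is its front with the grip tab.
- bin_floor (a point): Middle of the bin's inner floor, 4 mm above its underside; axes as the bin.
- bin_grip (a point): Point to grip on the bin's upright tab: 118 mm in front of the bin's middle, 85 mm above its underside. The tab is 12 mm thick (bin x), 56 mm wide (y), and ends 100 mm above the underside, 35 mm above the rim.
- standoff_0: One of four white ceramic stand-offs, spool-shaped, 20 mm diameter, 22 mm high, 22 g, loose, waiting on the shut flap. Origin in the middle of its underside.
- standoff_1: One of four white ceramic stand-offs, spool-shaped, 20 mm diameter, 22 mm high, 22 g, loose, waiting on the shut flap. Origin in the middle of its underside.
- standoff_2: One of four white ceramic stand-offs, spool-shaped, 20 mm diameter, 22 mm high, 22 g, loose, waiting on the shut flap. Origin in the middle of its underside.
- standoff_3: One of four white ceramic stand-offs, spool-shaped, 20 mm diameter, 22 mm high, 22 g, loose, waiting on the shut flap. Origin in the middle of its underside.
- meter: Bystander: multimeter lying on its back, 150 x 70 x 38 mm. Origin under its middle.
- driver: Bystander: screwdriver with a blue handle, 182 mm long, 23 mm thick. Origin under its middle.
- tape_roll: Bystander: roll of masking tape lying flat, 104 mm across, 25 mm high. Origin under its middle.
- carton: Bystander: small brown carton, 50 x 68 x 34 mm. Origin under its middle.

How it is judged (in metres and radians):
On the way:
1. the empty bin stands on the bench below the outlet while the flap is shut (x of bin_floor in the frame of outlet between -0.085 and 0.03 m and x of bin_grip in the frame of outlet below -0.08 m and y of bin_floor in the frame of outlet between -0.035 and 0.035 m and height (world z) of bin below 0.006 m and angle between bin's own z axis and vertical below 0.06 rad and value of joint flap below 0.1 rad and height (world z) of each of standoff_0, standoff_1, standoff_2, standoff_3 above 0.13 m), for 0.3 s.
At the end, for the whole second after the job is handed in: The robot holds the lever (over 1.5 N, not propped by the bin), flap steady at 60 degrees +-6; all four stand-offs at rest in the bin, which stands level on the bench under the outlet (its middle within 50 mm behind, 85 mm in front and 35 mm beside the outlet's middle) (value of joint flap between 0.942 and 1.152 rad and velocity of joint flap between -0.15 and 0.15 rad/s and contact force between any of the fingers, the arm and lever above 1.5 N and contact force between bin and lever below 0.1 N and x of bin_floor in the frame of outlet between -0.085 and 0.03 m and x of bin_grip in the frame of outlet below -0.08 m and y of bin_floor in the frame of outlet between -0.035 and 0.035 m and height (world z) of bin below 0.006 m and angle between bin's own z axis and vertical below 0.06 rad and linear speed of bin below 0.03 m/s and x of standoff_0 in the frame of bin_floor between -0.118 and 0.118 m and y of standoff_0 in the frame of bin_floor between -0.056 and 0.056 m and z of standoff_0 in the frame of bin_floor between -0.01 and 0.06 m and linear speed of each of standoff_0, standoff_1, standoff_2, standoff_3 below 0.05 m/s and x of standoff_1 in the frame of bin_floor between -0.118 and 0.118 m and y of standoff_1 in the frame of bin_floor between -0.056 and 0.056 m and z of standoff_1 in the frame of bin_floor between -0.01 and 0.06 m and x of standoff_2 in the frame of bin_floor between -0.118 and 0.118 m and y of standoff_2 in the frame of bin_floor between -0.056 and 0.056 m and z of standoff_2 in the frame of bin_floor between -0.01 and 0.06 m and x of standoff_3 in the frame of bin_floor between -0.118 and 0.118 m and y of standoff_3 in the frame of bin_floor between -0.056 and 0.056 m and z of standoff_3 in the frame of bin_floor between -0.01 and 0.06 m); the arm keeps its last pose, push and grip.
It fails at once if a stand-off lands outside the bin ((height (world z) of standoff_0 below 0.06 m and not (x of standoff_0 in the frame of bin_floor between -0.118 and 0.118 m and y of standoff_0 in the frame of bin_floor between -0.056 and 0.056 m and z of standoff_0 in the frame of bin_floor between -0.01 and 0.06 m)) or (height (world z) of standoff_1 below 0.06 m and not (x of standoff_1 in the frame of bin_floor between -0.118 and 0.118 m and y of standoff_1 in the frame of bin_floor between -0.056 and 0.056 m and z of standoff_1 in the frame of bin_floor between -0.01 and 0.06 m)) or (height (world z) of standoff_2 below 0.06 m and not (x of standoff_2 in the frame of bin_floor between -0.118 and 0.118 m and y of standoff_2 in the frame of bin_floor between -0.056 and 0.056 m and z of standoff_2 in the frame of bin_floor between -0.01 and 0.06 m)) or (height (world z) of standoff_3 below 0.06 m and not (x of standoff_3 in the frame of bin_floor between -0.118 and 0.118 m and y of standoff_3 in the frame of bin_floor between -0.056 and 0.056 m and z of standoff_3 in the frame of bin_floor between -0.01 and 0.06 m))).
It fails at once if the multimeter, screwdriver, tape roll or carton is moved more than 20 mm (distance of any of meter, driver, tape_roll, carton from where it was at the start of the episode above 0.02 m).
It also fails if it takes over 59 s, if anything falls off the work surface, if the arm or the gripper's body presses on something with over 40 N, if the wrist force passes 120 N, or if a joint passes its speed limit or range.

## Robot

A 6-joint arm with a two-finger parallel gripper is mounted at the origin on a cart in front of the work surface, level with it; the furniture and walls round the work are solid. World frame = base frame: x ahead of the robot, y to its left, z up, the work surface at z = 0. Lengths are in m, angles in degrees, forces in N, time in s.
With the tool pointing down it reaches from about 0.35 to 0.85 m from the base axis. Payload 8.1 kg.
Tool frame: the origin (TCP) lies midway between the tips of the shut fingers; the grasp point (between the pads) lies 19 mm behind it; z points along the fingers, y is the line along which they close (so a half turn about z gives the same grasp; the last joint's range is limited). The gripper opens to 85 mm and grips with 20 to 120 N. Pads are 22 mm wide; open, the fingers measure 114 mm over their backs; the gripper's body (76 mm by 85 mm) begins 54 mm behind the grasp point. The pads swing forward as they close: fully open they stand 13 mm farther back than shut.
Start: joints at [-4.893, 7.471, 85.268, -0, 87.261, -4.893], TCP at [0.6, 0, 0.231] pointing down, gripper open.
Joint ranges: [-169.43, 169.43], [-51.17, 129.36], [1.28, 143.12], [-76.62, 256.62], [0, 156.53], [-152.29, 152.29]. Speed limits (degrees/s): [136.94, 136.94, 159.86, 180, 180, 180].

## Interface

Orientations are given as [roll, pitch, yaw] about the fixed x, y, z axes, in that order (R = Rz(yaw) Ry(pitch) Rx(roll)).
In Python, from cell import r gives the robot as it stands.
- The arm moves only by the shell command python3 -m handwheel 'ROWS' [FORCE]. ROWS is JSON, a list that holds one entry, the list of rows, each a list of 7 numbers: the shift along the tool's x, y, z in cm, then the turn, a rotation vector about the tool's x, y, z in degrees, then the gripper command: -1 is fully open, 1 is shut, values between are in proportion. In form: [[[tx, ty, tz, rx, ry, rz, claw], ...]]. A call has 1 to 5 rows; each row is the pose to reach, as a shift and turn from the pose commanded when the call began, along the tool's axes at that moment; what a row does not reach only later rows make up. A row lasts 1/10 s, in which the tool goes at most 50 mm and 8.59 degrees, less where a joint would pass 70% of its speed; a pose out of reach is approached as far as the arm can. A call with a gripper value outside its range is refused whole. The fingers move at their own pace and stop on an object; FORCE is the grip in N (left out, the last holds). Time passes only in rows, so rows that repeat a pose let the fingers close. It gives the time, the measured TCP pose, the force, the opening and the grip force at its end, in the units of the state.
- r.get_obs(): the state, without advancing time (a new reading comes with each control period).
- r.grab_frame(name): name is "scene" or "top" or "wrist"; returns the picture (420x560x3 uint8, red, green, blue); there is no depth.
- r.get_calibration(name): a dict with "fx", "fy", "cx", "cy" (pixels), "rvec" (rotation vector, rad) and "tvec" (3), from world to camera coordinates, as OpenCV has them. Camera axes: x right, y down, z forward; pixel columns grow to the right and rows downward; lengths in m; the calibration is good to about 2 mm. The wrist camera is an equidistant fisheye: a pixel r from the principal point sees the ray r / f radians off the axis. A picture is of the moment at which its call begins: read the wrist's pose just before it. get_calibration takes no time and is no camera call; for the wrist camera it gives the pose at the moment of the call.
- r.finish_job(): hands the job in; it is judged then, once.
The state is a dict: "t": time; "joint_pos": joint angles; "dq": joint speeds; "joint_torque": joint torques, N m; "position": TCP position; "eef_rot": TCP orientation; "wrist_force": force on the tool from outside, world axes, zero at the start; "moment": the same for the moment, N m; "opening": opening from 0.0 (shut) to 1.0 (fully open); "grasp_force": force on a finger pad.
Only numpy, scipy, OpenCV 4.12 (cv2) and the standard library are available. Lean on these libraries where they do the work, as an engineer would, in place of code of your own. Each camera call takes 0.05 s, during which the arm holds its last target. There are 200 camera calls.

## Working session

There is one attempt and no reset: what is moved stays moved. The work goes in short steps, Python scripts to look and compute and a shell command to move; the robot and the scene stay as the last step left them, time stands still between calls to the robot, and variables do not carry over. Pictures are saved under pics/ and viewed, at most 10 in all, crops included, and the job is handed in when it is done.

```bash
ls; mkdir -p pics
cat > h.py <<'E'
import numpy as np, cv2
from cell import r
def cal(n):
    c=r.get_calibration(n); R=cv2.Rodrigues(np.array(c["rvec"],float))[0]; t=np.array(c["tvec"],float).ravel()
    return c,R,t
def ray(n,u,v,C=None):
    c,R,t=C or cal(n); x=(u-c["cx"])/c["fx"]; y=(v-c["cy"])/c["fy"]
    if n=="wrist":
        th=np.hypot(x,y); s=np.sin(th)/max(th,1e-9); d=np.array([x*s,y*s,np.cos(th)])
    else: d=np.array([x,y,1.])
    d=R.T@d; return -R.T@t, d/np.linalg.norm(d)
def onz(n,u,v,z,C=None):
    o,d=ray(n,u,v,C); return o+d*(z-o[2])/d[2]
def tri(rays):
    A=sum(np.eye(3)-np.outer(d,d) for o,d in rays); b=sum((np.eye(3)-np.outer(d,d))@o for o,d in rays)
    return np.linalg.solve(A,b)
def proj(n,p,C=None):
    c,R,t=C or cal(n); q=R@np.array(p,float)+t
    if n=="wrist":
        h=np.hypot(q[0],q[1]); th=np.arctan2(h,q[2]); a=q[:2]/max(h,1e-9)*th
    else: a=q[:2]/q[2]
    return np.array([c["fx"]*a[0]+c["cx"],c["fy"]*a[1]+c["cy"]])
def snap(n,f):
    C=cal(n); im=cv2.cvtColor(r.grab_frame(n),cv2.COLOR_RGB2BGR); cv2.imwrite(f"pics/{f}.png",im); return im,C
E
python3 - <<'E'
from h import *
for n in("scene","top"):
    im,C=snap(n,n+"0"); print(n,C[0],(-C[1].T@C[2]).round(3))
print(r.get_obs())
E
```

```text
pics
scene {'fx': 543.2021009411443, 'fy': 543.2021009411443, 'cx': 286.7256918648311, 'cy': 221.23571229652578, 'rvec': array([ 1.50132388, -2.35128009,  0.66072157]), 'tvec': array([0.20907426, 0.52562639, 1.61350346])} [-0.242  0.371  1.651]
top {'fx': 501.3324731138411, 'fy': 501.3324731138411, 'cx': 273.35508307644034, 'cy': 206.1331858115189, 'rvec': array([ 2.17987509, -2.12173775,  0.14462874]), 'tvec': array([-0.03309308,  0.58851707,  1.46889247])} [ 0.386 -0.021  1.535]
{'t': 0.1, 'joint_pos': array([-4.89362105e+00,  7.51132093e+00,  8.53249540e+01, -2.70693358e-04,
        8.72600337e+01, -4.89626238e+00]), 'dq': array([-0.00463026, -0.02442232, -0.11613262, -0.00133375,  0.0222914 ,
        0.02774023]), 'joint_torque': array([ 1.52257860e-03, -5.70947063e+01, -5.01941299e+01, -1.80579236e-04,
        8.16394575e-03,  5.26326357e-05]), 'position': array([5.99500525e-01, 5.74987745e-05, 2.30325341e-01]), 'eef_rot': array([-1.79904020e+02, -7.95075223e-03,  9.00026478e+01]), 'wrist_force': array([0.26582278, 0.44213139, 0.95121755]), 'moment': array([0.01760253, 0.02526226, 0.02031557]), 'grasp_force': 0.0, 'opening': 1.0015812085698843}
```

View pics/scene0.png

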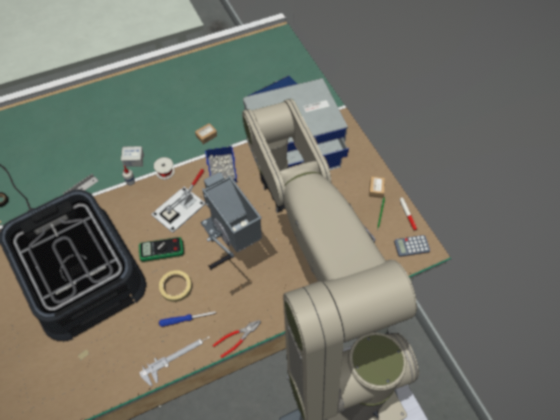

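View pics/top0.png

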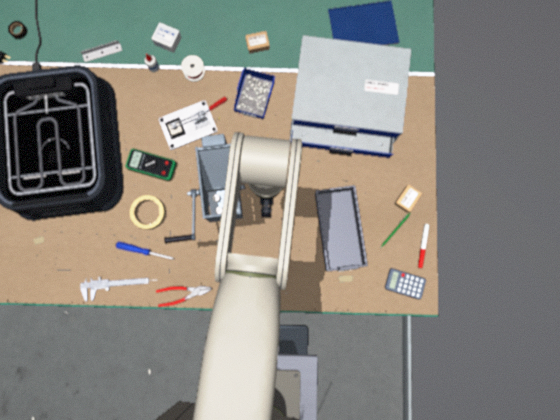

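The scene view shows the hopper's lever at about (220,260). In the top view the hopper is at (220,180), the lever grip at (180,239) and the bin at (342,228). I'll zoom in on the top view.

Run:
```python
import cv2
a=cv2.imread("pics/top0.png")[120:300,110:380]
cv2.imwrite("pics/topc.png",cv2.resize(a,None,fx=2.9,fy=2.9,interpolation=cv2.INTER_CUBIC))
```

```text
(no output)
```

View pics/topc.png

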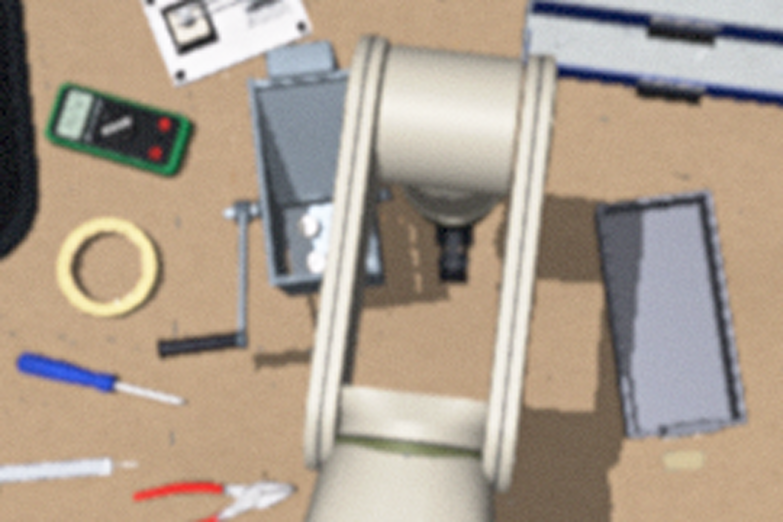

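The crop shows the bin rim corners at (598,208), (710,192), (745,420) and (630,435), with the tab side at the bottom. The grip bar runs from (160,349) to (243,340), and the lever hub is at (243,210). Next I'll work out positions from these and take a wrist look.

Run:
```python
from h import *
f=lambda x,y,z:onz("top",110+x/2.9,120+y/2.9,z).round(3)
for p in[(598,208),(710,192),(745,420),(630,435)]: print("rim",f(*p,.065))
print("tab",f(690,430,.1))
for p in[(160,349),(243,340)]: print("grip",f(*p,.239))
print("hub",f(243,210,.147))
for p in[(250,80),(275,285),(380,283)]: print("hopper rim",f(*p,.275))
im,C=snap("wrist","w0"); print(C[0]["fx"],(-C[1].T@C[2]).round(3))
```

```text
rim [ 0.632 -0.143  0.065]
rim [ 0.652 -0.258  0.065]
rim [ 0.421 -0.294  0.065]
rim [ 0.403 -0.179  0.065]
tab [ 0.409 -0.234  0.1  ]
grip [0.465 0.259 0.239]
grip [0.475 0.186 0.239]
hub [0.607 0.207 0.147]
hopper rim [0.704 0.185 0.275]
hopper rim [0.522 0.154 0.275]
hopper rim [0.526 0.063 0.275]
325.19226210127806 [0.6   0.074 0.373]
```

View pics/w0.png

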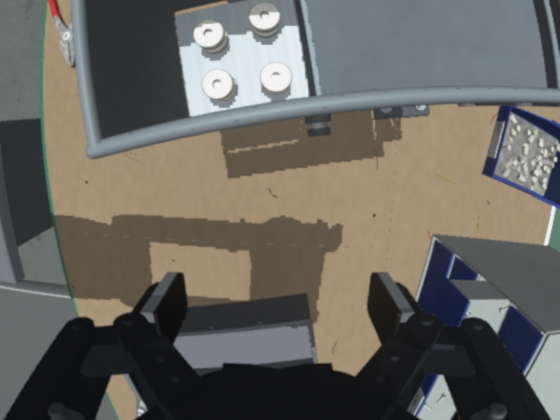

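The wrist view shows the four stand-offs on the shut flap, with tops at about (209,32), (265,16), (218,80) and (276,75). The hopper's front right rim corner is at (95,152) and the near rim of the bin is at the bottom. I'm moving above the tab.

```bash
python3 -m handwheel '[[[-4.5,-2,0,0,0,-3,-1],[-9,-5,0,0,0,-6,-1],[-13,-8,0,0,0,-9,-1],[-17,-11,0,0,0,-9,-1],[-20,-14,0,0,0,-9,-1]]]'
python3 - <<'E'
from h import *
f=lambda u,v,z:onz("wrist",u,v,z).round(3)
import json
E
python3 -m handwheel '[[[-3.5,-4,0,0,0,0,-1],[-3.5,-4,0,0,0,0,-1],[-3.5,-4,0,0,0,0,-1]]]'
python3 - <<'E'
from h import *
im,C=snap("wrist","w1"); snap("top","top1"); o=r.get_obs(); print(o["position"],o["eef_rot"])
E
```

```text
t: 0.65
position: [0.4585, -0.2015, 0.231]
eef_rot: [-180.0, 0.0, 99.0]
wrist_force: [0.4, -1.3, -0.7]
opening: 1.002
grasp_force: 0.0
t: 0.95
position: [0.4252, -0.2417, 0.2312]
eef_rot: [180.0, -0.0, 98.8]
wrist_force: [0.9, 1.0, -0.4]
opening: 1.002
grasp_force: 0.0
[ 0.42641348 -0.24021217  0.23120451] [ 1.79982360e+02 -2.97872303e-02  9.90064848e+01]
```

View pics/w1.png

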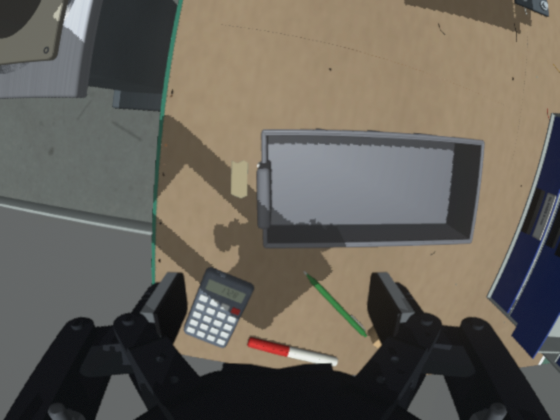

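The wrist view shows the bin rim corners at (263,130), (485,140), (473,245) and (263,247), and the tab top spans (257–271, 163–230). Computing positions from these.

Run:
```python
from h import *
for p in[(263,130),(485,140),(473,245),(263,247)]: print("rim",onz("wrist",*p,.065).round(3))
for p in[(264,166),(264,228)]: print("tab top",onz("wrist",*p,.1).round(3))
# height: same rim corners in top view
for w,t in [((263,130),(630,435)),((485,140),(598,208)),((473,245),(710,192)),((263,247),(745,420))]:
    print("tri",tri([ray("wrist",*w),ray("top",110+t[0]/2.9,120+t[1]/2.9)]).round(3))
im=cv2.imread("pics/top1.png")[110:270,130:330]; cv2.imwrite("pics/top1c.png",cv2.resize(im,None,fx=3.7,fy=3.7,interpolation=cv2.INTER_CUBIC))
```

```text
rim [ 0.403 -0.177  0.065]
rim [ 0.639 -0.137  0.065]
rim [ 0.662 -0.257  0.065]
rim [ 0.421 -0.293  0.065]
tab top [ 0.41  -0.206  0.1  ]
tab top [ 0.418 -0.261  0.1  ]
tri [ 0.403 -0.177  0.078]
tri [ 0.629 -0.14   0.08 ]
tri [ 0.65  -0.254  0.08 ]
tri [ 0.421 -0.295  0.06 ]
```

View pics/top1c.png

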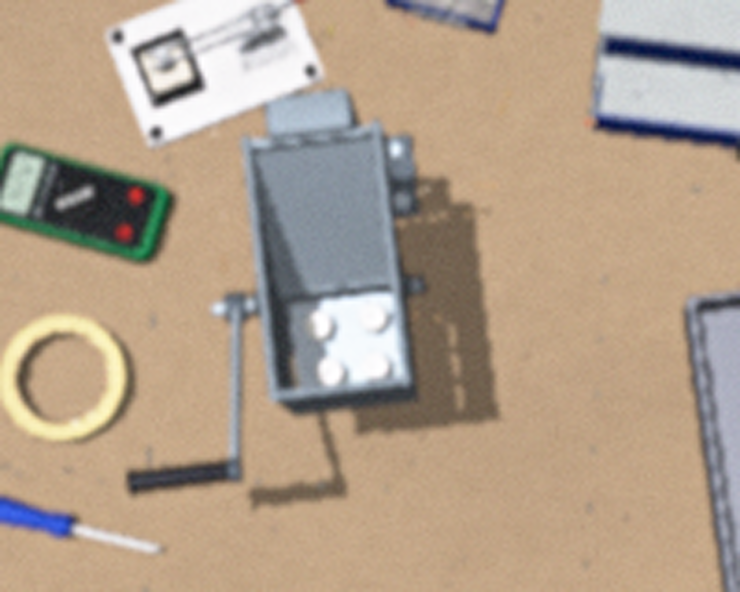

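Now the hopper is unobstructed. Its rim corners in the crop are (247,142), (380,127), (413,393) and (275,400), the grip bar runs (130,482)–(240,468), and the stand-offs are at (321,324), (375,318), (332,370) and (377,366).

Run:
```python
from h import *
T=lambda x,y:(130+x/3.7,110+y/3.7)
P=[onz("top",*T(*p),.275) for p in[(247,142),(380,127),(413,393),(275,400)]]
for p in P: print("rim",p.round(3))
d=(P[0]-P[3])+(P[1]-P[2]); yaw=np.arctan2(d[1],d[0]); print("yaw",np.degrees(yaw))
R=np.array([[np.cos(yaw),-np.sin(yaw)],[np.sin(yaw),np.cos(yaw)]])
print("outlet from rim", (sum(P)/4)[:2]-R@[.0465,0])
g=[onz("top",*T(*p),.239) for p in[(130,482),(240,468)]]; G=(g[0]+g[1])/2
print("grip",G.round(3),[x.round(3) for x in g],"outlet",G[:2]-R@[.044-.16*np.cos(np.radians(35)),.122])
S=[onz("top",*T(*p),.172) for p in[(321,324),(375,318),(332,370),(377,366)]]
print("standoffs",np.round(S,3), np.mean(S,0).round(3))
# scene view of grip, for height
im=cv2.imread("pics/scene0.png"); print("grip proj scene",proj("scene",g[0]),proj("scene",g[1]))
a=im[225:315,180:280].min(2); hsv=cv2.cvtColor(im,cv2.COLOR_BGR2HSV)
m=(im.max(2)<60); m2=np.zeros_like(m); m2[250:275,200:235]=m[250:275,200:235]; v,u=np.nonzero(m2); print("dark in scene",len(u),u.min(),u.max(),v.min(),v.max(),u.mean(),v.mean())
print("tri grip",tri([ray("scene",u.mean(),v.mean()),ray("top",*T(185,475))]).round(3))
```

```text
rim [0.702 0.183 0.275]
rim [0.715 0.091 0.275]
rim [0.529 0.062 0.275]
rim [0.522 0.156 0.275]
yaw 8.90414657491254
outlet from rim [0.57117597 0.11587491]
grip [0.471 0.221 0.239] [array([0.466, 0.259, 0.239]), array([0.477, 0.183, 0.239])] outlet [0.57637355 0.11421656]
standoffs [[0.591 0.139 0.172]
 [0.596 0.099 0.172]
 [0.557 0.129 0.172]
 [0.56  0.096 0.172]] [0.576 0.116 0.172]
grip proj scene [210.2893591  267.28368657] [233.33990185 254.10182118]
dark in scene 71 210 230 255 267 220.57746478873239 260.7323943661972
tri grip [0.473 0.223 0.237]
```

```bash
python3 -m handwheel '[[[0.7,-1.25,4,0,0,0,-1],[0.7,-1.25,8,0,0,0,-1],[0.7,-1.25,12,0,0,0,-1],[0.7,-1.25,15,0,0,0,-1],[0.7,-1.25,16.3,0,0,0,-1]]]' && python3 -m handwheel '[[[0,0,0,0,0,0,-1],[0,0,0,0,0,0,1],[0,0,0,0,0,0,1],[0,0,0,0,0,0,1],[0,0,0,0,0,0,1]]]' 50 && python3 -m handwheel '[[[0,0,0,0,0,0,1],[0,0,0,0,0,0,1],[0,0,0,0,0,0,1],[0,0,0,0,0,0,1],[0,0,0,0,0,0,1]]]'
```

```text
t: 1.55
position: [0.4114, -0.233, 0.0647]
eef_rot: [-179.8, -0.2, 99.1]
wrist_force: [0.6, 0.2, 0.3]
opening: 0.999
grasp_force: 0.0
t: 2.05
position: [0.4133, -0.2364, 0.0695]
eef_rot: [179.9, 0.1, 99.0]
wrist_force: [0.5, -0.1, -0.3]
opening: 0.331
grasp_force: 0.0
t: 2.55
position: [0.4129, -0.2363, 0.0691]
eef_rot: [180.0, 0.1, 99.0]
wrist_force: [-0.8, 0.1, 6.2]
opening: 0.132
grasp_force: 49.9
```

```bash
python3 -m handwheel '[[[0,0,-0.5,0,0,0,1],[0,0,-1,0,0,0,1],[1.5,0.2,-1,0,0,0,1],[4,0.6,-1,0,0,0,1],[6.5,1.0,-1,0,0,0,1]]]' && python3 -m handwheel '[[[2.5,0.4,0,0,0,0,1],[5,0.8,0,0,0,0,1],[7.5,1.2,0,0,0,0,1],[10,1.6,0,0,0,0,1],[12.5,2,0,0,0,0,1]]]' && python3 -m handwheel '[[[2.5,0.4,0,0,0,0,1],[5,0.8,0,0,0,0,1],[7,1.1,0,0,0,0,1],[8,1.3,0,0,0,0,1],[8,1.3,0,0,0,0,1]]]'
python3 - <<'E'
from h import *
snap("wrist","w2");snap("top","top2")
E
```

```text
t: 3.05
position: [0.4117, -0.1687, 0.078]
eef_rot: [-180.0, -0.0, 98.9]
wrist_force: [-0.0, -0.4, -2.3]
opening: 0.131
grasp_force: 48.7
t: 3.55
position: [0.4116, -0.0417, 0.078]
eef_rot: [-180.0, -0.0, 99.0]
wrist_force: [-0.3, 0.3, -2.5]
opening: 0.131
grasp_force: 48.7
t: 4.05
position: [0.4123, 0.0388, 0.0781]
eef_rot: [-180.0, -0.0, 99.1]
wrist_force: [-0.3, -0.7, -2.3]
opening: 0.131
grasp_force: 48.7
```

View pics/w2.png

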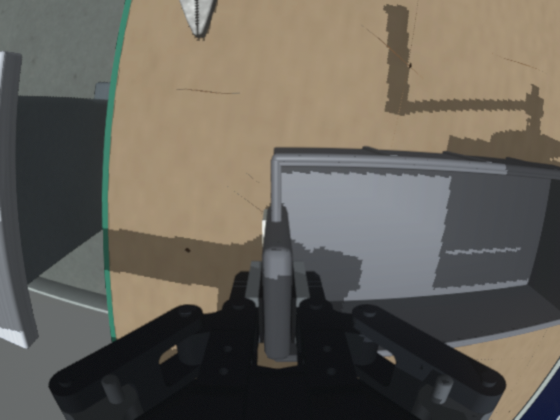

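The bin hangs level in the grip with its rim at y≈155 px, and the lever is clear. Completing the slide and lowering.

```bash
python3 -m handwheel '[[[2,0.3,0,0,0,0,1],[4,0.6,0,0,0,0,1],[5,0.8,0,0,0,0,1],[5,0.8,0.5,0,0,0,1],[5,0.8,0.8,0,0,0,1]]]' && python3 -m handwheel '[[[0,0,0.15,0,0,0,1],[0,0,0.15,0,0,0,1],[0,0,0.15,0,0,0,-1],[0,0,0.15,0,0,0,-1],[0,0,0.15,0,0,0,-1]]]' && python3 -m handwheel '[[[0,0,0,0,0,0,-1],[0,0,0,0,0,0,-1],[0,0,0,0,0,0,-1],[0,0,0,0,0,0,-1],[0,0,-1,0,0,0,-1]]]'
```

```text
t: 4.65
position: [0.4127, 0.0875, 0.0697]
eef_rot: [-180.0, 0.0, 99.0]
wrist_force: [-1.5, -0.3, -1.4]
opening: 0.137
grasp_force: 48.9
t: 5.15
position: [0.413, 0.0878, 0.0688]
eef_rot: [180.0, 0.0, 99.0]
wrist_force: [1.3, -0.3, 0.4]
opening: 0.641
grasp_force: 0.0
t: 5.65
position: [0.4116, 0.0881, 0.0778]
eef_rot: [-179.8, -0.0, 99.0]
wrist_force: [-1.0, -0.2, -0.4]
opening: 0.997
grasp_force: 0.0
```

```bash
python3 -m handwheel '[[[0,0,-4,0,0,0,-1],[0,0,-8.5,0,0,0,-1],[0,0,-13,0,0,0,-1],[0,0,-18,0,0,0,-1],[0,0,-23,0,0,0,-1]]]' && python3 -m handwheel '[[[0,0,-2,0,0,0,-1],[3,2,-2,0,0,0,-1],[6,4,-2,0,0,0,-1],[9,6,-2,0,0,0,-1],[12.3,8,-2,0,0,0,-1]]]' && python3 -m handwheel '[[[0,0,0,0,0,0,-1],[0,0,0,0,0,0,-1]]]'
python3 - <<'E'
from h import *
a,_=snap("top","top3"); b,_=snap("wrist","w3")
c=cv2.resize(a[110:290,130:300],(396,420)); cv2.imwrite("pics/m3.png",cv2.resize(np.hstack([b[:, :404],c]),(800,420)))
E
```

```text
t: 6.15
position: [0.4123, 0.0882, 0.3116]
eef_rot: [180.0, 0.0, 99.0]
wrist_force: [1.6, 0.5, -0.8]
opening: 1.001
grasp_force: 0.0
t: 6.65
position: [0.4731, 0.2233, 0.3298]
eef_rot: [179.9, 0.0, 99.0]
wrist_force: [0.2, -0.8, 0.1]
opening: 1.0
grasp_force: 0.0
t: 6.85
position: [0.4724, 0.2227, 0.3289]
eef_rot: [-179.9, 0.0, 99.1]
wrist_force: [0.1, 0.1, 0.3]
opening: 1.003
grasp_force: 0.0
```

View pics/m3.png

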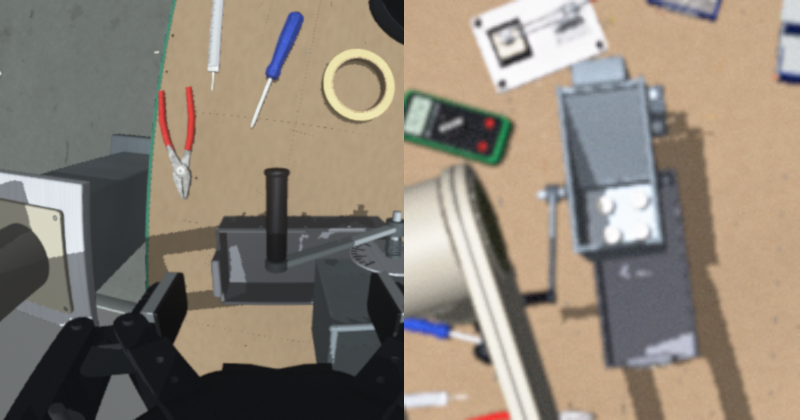

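View pics/w3.png

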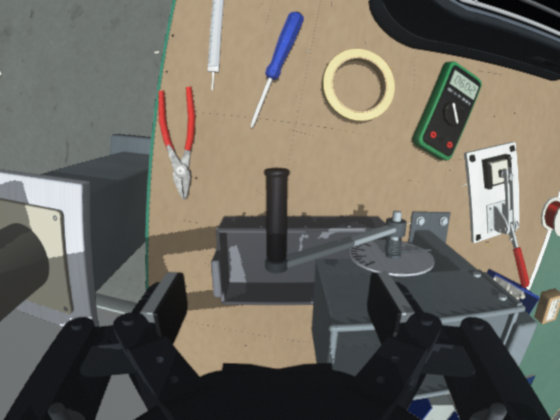

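The wrist view shows the grip bar from (276,172) to (275,268), between the open fingers, with the dial at (392,255). The top view shows the bin under the hopper, with its front corners at (697,357) and (607,367). Checking these numerically.

Run:
```python
from h import *
for p in[(276,174),(274,262)]: print("bar",onz("wrist",*p,.239).round(3))
Rm=lambda a:np.array([[np.cos(a),-np.sin(a)],[np.sin(a),np.cos(a)]]); R=Rm(np.radians(8.9)); O=np.array([.574,.115])
for p in[(293,357),(203,367)]: print("bin front in outlet",R.T@(onz("top",130+p[0]/2.33,110+p[1]/2.33,.065)[:2]-O))
for p in[(222,219),(218,303)]: print("bin front w",R.T@(onz("wrist",*p,.065)[:2]-O))
print(R@[.044,.122]+O)
for a in(35,20,5,-10,-25):
    t=np.radians(a); q=O+R@[.044-.16*np.cos(t),.122]; print(a,q.round(4),(.147+.16*np.sin(t)-.019).round(4), "ty rel start cm",(-.16*(np.cos(t)-np.cos(np.radians(35)))*100).round(2))
```

```text
bar [0.466 0.257 0.239]
bar [0.476 0.188 0.239]
bin front in outlet [-0.16874121 -0.06011601]
bin front in outlet [-0.16667186  0.0528932 ]
bin front w [-0.15613356  0.06898004]
bin front w [-0.17024345 -0.06093769]
[0.59859557 0.24233836]
35 [0.4691 0.2221] 0.2198 ty rel start cm -0.0
20 [0.4501 0.2191] 0.1827 ty rel start cm -1.93
5 [0.4411 0.2177] 0.1419 ty rel start cm -2.83
-10 [0.4429 0.218 ] 0.1002 ty rel start cm -2.65
-25 [0.4553 0.2199] 0.0604 ty rel start cm -1.39
```

```bash
python3 -m handwheel '[[[0,-0.1,4,0,0,0,-1],[0,-0.1,8,0,0,0,-1],[0,-0.1,10.9,0,0,0,-1],[0,-0.1,10.9,0,0,0,-1],[0,-0.1,10.9,0,0,0,0.3]]]' 25 && python3 -m handwheel '[[[0,0,0,0,0,0,1],[0,0,0,0,0,0,1],[0,0,0,0,0,0,1],[0,0,0,0,0,0,1],[0,0,0,0,0,0,1]]]' && python3 -m handwheel '[[[0,0,0,0,0,0,1],[0,0,0,0,0,0,1],[0,0,0,0,0,0,1]]]'
```

```text
t: 7.45
position: [0.4716, 0.2213, 0.2209]
eef_rot: [180.0, 0.0, 98.9]
wrist_force: [-0.0, -0.1, 0.1]
opening: 0.863
grasp_force: 0.0
t: 7.95
position: [0.4714, 0.2221, 0.2204]
eef_rot: [-180.0, -0.0, 99.0]
wrist_force: [-4.8, -1.5, 4.3]
opening: 0.172
grasp_force: 24.6
t: 8.25
position: [0.4712, 0.2221, 0.22]
eef_rot: [-180.0, -0.0, 99.0]
wrist_force: [-5.4, -0.3, 4.9]
opening: 0.182
grasp_force: 24.7
```

```bash
python3 -m handwheel '[[[0,-0.46,0.7,0,0,0,1],[0,-0.89,1.42,0,0,0,1],[0,-1.27,2.16,0,0,0,1],[0,-1.62,2.93,0,0,0,1],[0,-1.93,3.71,0,0,0,1]]]' && python3 -m handwheel '[[[0,-0.27,0.79,0,0,0,1],[0,-0.49,1.6,0,0,0,1],[0,-0.67,2.42,0,0,0,1],[0,-0.81,3.24,0,0,0,1],[0,-0.9,4.08,0,0,0,1]]]'
```

```text
t: 8.75
position: [0.4528, 0.2192, 0.1823]
eef_rot: [179.9, -0.0, 99.0]
wrist_force: [0.6, 2.0, 3.1]
opening: 0.178
grasp_force: 25.4
t: 9.25
position: [0.4439, 0.2177, 0.1415]
eef_rot: [179.9, -0.0, 99.0]
wrist_force: [3.7, 2.1, 2.6]
opening: 0.174
grasp_force: 26.0
```

```bash
python3 -m handwheel '[[[0,-0.05,0.84,0,0,0,1],[0,-0.06,1.67,0,0,0,1],[0,-0.02,2.51,0,0,0,1],[0,0.06,3.34,0,0,0,1],[0,0.18,4.17,0,0,0,1]]]' && python3 -m handwheel '[[[0,0.17,0.82,0,0,0,1],[0,0.38,1.63,0,0,0,1],[0,0.63,2.43,0,0,0,1],[0,0.92,3.22,0,0,0,1],[0,1.26,3.98,0,0,0,1]]]' && python3 -m handwheel '[[[0,0,0,0,0,0,1],[0,0,0,0,0,0,1],[0,0,0,0,0,0,1],[0,0,0,0,0,0,1],[0,0,0,0,0,0,1]]]'
python3 - <<'E'
from h import *
a,_=snap("top","top4"); b,_=snap("wrist","w4"); s,_=snap("scene","s4")
cv2.imwrite("pics/m4.png",np.hstack([b[:,160:], cv2.resize(a[110:290,130:300],(396,420))]))
o=r.get_obs(); G=o["position"]+[0,0,.019]; R=np.array([np.cos(np.radians(8.9)),np.sin(np.radians(8.9))])
dx=R@(G[:2]-[.574,.115]); print(o["position"],"lever deg by z",np.degrees(np.arcsin((G[2]-.147)/.16)))
E
```

```text
t: 9.75
position: [0.4452, 0.2179, 0.0994]
eef_rot: [-180.0, -0.0, 99.0]
wrist_force: [0.7, 2.6, 5.5]
opening: 0.176
grasp_force: 27.2
t: 10.25
position: [0.4562, 0.2196, 0.0588]
eef_rot: [-179.8, 0.0, 99.0]
wrist_force: [-3.9, 1.9, 4.6]
opening: 0.173
grasp_force: 28.4
t: 10.75
position: [0.4559, 0.2195, 0.0595]
eef_rot: [-179.8, 0.0, 99.0]
wrist_force: [-6.3, 2.2, 3.7]
opening: 0.174
grasp_force: 28.2
[0.4559156  0.21951505 0.0595304 ] lever deg by z -25.336582959829684
```

View pics/m4.png

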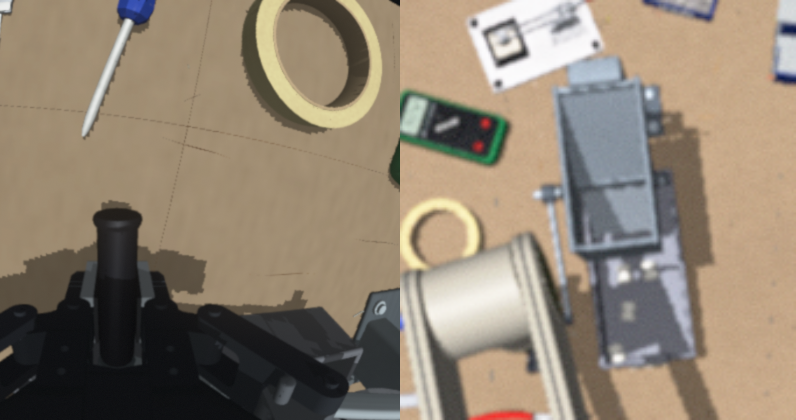

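The flap is open and the fingers hold the bar. In the top view white pieces lie in the bin at about (622,275), (650,267) and (617,355), and perhaps at (628,310). I've used all ten views, so I'll count and check rest numerically.

Run:
```python
from h import *
R=np.array([[np.cos(.155),-np.sin(.155)],[np.sin(.155),np.cos(.155)]]); B=np.array([.574,.115])+R@[-.047,-.003]
def blobs(n):
    im=snap(n,n+"5")[0]; C=cal(n)
    poly=np.array([proj(n,[*(B+R@[x,y]),.004],C) for x,y in((-.12,-.058),(.12,-.058),(.12,.058),(-.12,.058))]).astype(np.int32)
    m=np.zeros(im.shape[:2],np.uint8); cv2.fillPoly(m,[poly],255)
    for th in (150,180,205):
        w=((im.min(2)>th)&(m>0)).astype(np.uint8)
        k,_,st,ce=cv2.connectedComponentsWithStats(w)
        print(n,th,[(st[i,4],ce[i].round(1).tolist(),(R.T@(onz(n,*ce[i],.018,C)[:2]-B)).round(3).tolist(),im[w.astype(bool)&(_==i)].mean(0).round().tolist()) for i in range(1,k) if st[i,4]>3])
blobs("top"); blobs("top"); blobs("scene")
```

```text
top 150 [(np.int32(203), [230.2, 199.0], [0.083, -0.002], [175.0, 163.0, 154.0]), (np.int32(14), [218.4, 213.4], [0.044, 0.039], [185.0, 172.0, 163.0]), (np.int32(4), [238.8, 211.2], [0.042, -0.024], [185.0, 170.0, 158.0]), (np.int32(138), [242.4, 219.6], [0.015, -0.032], [193.0, 182.0, 180.0]), (np.int32(79), [223.2, 226.4], [0.002, 0.029], [198.0, 192.0, 191.0]), (np.int32(195), [249.1, 238.0], [-0.043, -0.045], [194.0, 179.0, 177.0]), (np.int32(12), [226.7, 242.4], [-0.047, 0.024], [156.0, 161.0, 162.0]), (np.int32(34), [223.1, 262.8], [-0.107, 0.041], [191.0, 193.0, 194.0]), (np.int32(43), [234.4, 261.0], [-0.106, 0.007], [183.0, 168.0, 166.0])]
top 180 [(np.int32(73), [242.0, 219.4], [0.016, -0.031], [206.0, 195.0, 194.0]), (np.int32(47), [223.4, 226.8], [0.001, 0.028], [211.0, 206.0, 205.0]), (np.int32(96), [248.1, 235.5], [-0.035, -0.043], [205.0, 189.0, 187.0]), (np.int32(7), [237.7, 259.6], [-0.103, -0.003], [205.0, 189.0, 186.0]), (np.int32(16), [223.2, 263.4], [-0.108, 0.041], [220.0, 222.0, 223.0])]
top 205 [(np.int32(12), [236.0, 222.5], [0.009, -0.011], [229.0, 230.0, 2
[... 810 characters left out ...]
p 180 [(np.int32(68), [242.1, 219.2], [0.017, -0.031], [207.0, 196.0, 195.0]), (np.int32(46), [223.3, 226.6], [0.002, 0.028], [210.0, 205.0, 205.0]), (np.int32(95), [248.1, 235.6], [-0.035, -0.043], [205.0, 189.0, 186.0]), (np.int32(7), [237.7, 259.6], [-0.103, -0.003], [204.0, 189.0, 186.0]), (np.int32(18), [223.1, 263.3], [-0.108, 0.042], [215.0, 218.0, 219.0])]
top 205 [(np.int32(12), [236.0, 222.5], [0.009, -0.011], [229.0, 231.0, 232.0]), (np.int32(16), [225.2, 227.8], [-0.003, 0.023], [225.0, 229.0, 231.0]), (np.int32(10), [223.2, 263.0], [-0.107, 0.041], [233.0, 236.0, 238.0])]
scene 150 [(np.int32(145), [249.6, 265.8], [0.001, 0.016], [157.0, 175.0, 180.0])]
scene 180 []
scene 205 []
```

Warm-white blobs, as opposed to the bluish sunlit floor, appear at four places. I'll wait a moment, confirm they are at rest with a warm mask, then hand in.

```bash
python3 -m handwheel '[[[0,0,0,0,0,0,1],[0,0,0,0,0,0,1],[0,0,0,0,0,0,1],[0,0,0,0,0,0,1],[0,0,0,0,0,0,1]]]'
python3 - <<'E'
from h import *
def warm(im):
    im=cv2.GaussianBlur(im,(3,3),0).astype(int); m=((im[...,2]>=im[...,0]-4)&(im.min(2)>115)&(abs(im[...,2]-im[...,0])<25)).astype(np.uint8)
    m[:205]=0;m[272:]=0;m[:,:212]=0;m[:,258:]=0
    k,l,st,ce=cv2.connectedComponentsWithStats(m); return [(int(st[i,4]),ce[i].round(1).tolist(),int(im[...,2][l==i].max())) for i in range(1,k) if st[i,4]>5]
print(warm(cv2.imread("pics/top4.png")));print(warm(snap("top","top6")[0])); print("before",warm(cv2.imread("pics/top3.png")))
E
```

```text
t: 11.55
position: [0.4559, 0.2195, 0.0595]
eef_rot: [-179.8, 0.0, 99.0]
wrist_force: [-6.1, 1.3, 3.1]
opening: 0.18
grasp_force: 28.2
[(48, [226.1, 227.1], 245), (53, [236.4, 225.4], 239), (6, [253.0, 234.5], 138), (50, [227.5, 243.0], 160), (7, [254.0, 242.0], 138), (7, [255.0, 250.0], 137), (8, [256.0, 258.5], 134), (88, [224.0, 263.2], 243)]
[(48, [226.2, 227.2], 245), (54, [236.5, 225.4], 238), (7, [253.0, 234.0], 139), (50, [226.3, 242.9], 162), (7, [254.0, 242.0], 137), (7, [255.0, 250.0], 137), (12, [255.2, 259.9], 135), (91, [223.9, 263.2], 243)]
before [(47, [230.5, 208.3], 254), (40, [218.9, 210.3], 254), (15, [238.9, 265.9], 164)]
```

Run:
```python
from h import *
a=np.radians(8.9); n=np.array([-np.sin(a),np.cos(a),0]); x=np.array([np.cos(a),np.sin(a),0]); O=np.array([.574,.115,0])
for v in (212,217,222):
    o,d=ray("wrist",278,v); p=o+d*(.1545-n@(o-O))/(n@d); print(v,x@(p-O),p[2])
```

```text
212 -0.09986805849113295 0.058410582484089896
217 -0.09985870354230471 0.06632062965643892
222 -0.099850181323071 0.07346703689091202
```

```bash
python3 -c "
from cell import r
print(r.finish_job())"
```

```text
the job is handed in; nothing more can be done
None
```

I handed the job in at about 11.6 s of the 59 s: the bin stands under the outlet with its tab in front, I count four stand-offs at rest in it by colour detection, and the gripper still holds the lever at about 60 degrees; the verdict was not shown.

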